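# Fasten the service cover of a desktop computer

## Robot

A 6-joint arm with a two-finger parallel gripper is mounted at the origin on the work surface. World frame = base frame: x ahead of the robot, y to its left, z up, the work surface at z = 0. Lengths are in mm, angles in rad, forces in N, time in s.
With the tool pointing down it reaches from about 350 to 875 mm from the base axis. Payload 4.2 kg.
Tool frame: the origin (TCP) lies at the very end of the fingers, on their centre line; the grasp point (between the pads) lies 19 mm behind it; z points along the fingers, y is the line along which they close (so a half turn about z gives the same grasp; the last joint's range is limited). The gripper opens to 85 mm and grips with 20 to 120 N. Pads are 22 mm wide; open, the fingers measure 114 mm over their backs; the gripper's body (76 mm by 85 mm) begins 54 mm behind the grasp point. The pads swing forward as they close: fully open they stand 13 mm farther back than shut.
Start: joints at [-0.981, 0.385, 0.008, 0, -1.194, -0.259], TCP at [203.015, -591.087, 231.312] pointing down, gripper open.
Joint ranges: [-3.14, 3.14], [-1.21, 2.06], [-1.07, 1.41], [-3.16, 2.05], [-2.99, -0.16], [-3.1, 3.1]. Speed limits (rad/s): [2.79, 2.79, 3.14, 3.14, 3.14, 3.14].

## Interface

Orientations are given as a unit quaternion [x, y, z, w].
In Python, from bench import read_state, get_image, get_calibration, job_done gives the robot as it stands.
- The arm moves only by the shell command python3 -m creep 'ROWS'. ROWS is a JSON object of lists of equal length, an entry for each row: "translation": the shift along the world's x, y, z in cm, a list of three; "delta_rot": the turn, a rotation vector about the world's x, y, z in degrees, a list of three; "hand": the finger opening in cm, from 0 to 8.54. A call has 1 to 8 rows; each row is the pose to reach, as a shift and turn from the pose commanded when the call began; what a row does not reach only later rows make up. A row lasts 1/8 s, in which the tool goes at most 62.5 mm and 10.7 degrees, less where a joint would pass 70% of its speed; a pose out of reach is approached as far as the arm can. A call with a gripper value outside its range is refused whole. The fingers move at their own pace and stop on an object; the grip force is fixed at half the most. Time passes only in rows, so rows that repeat a pose let the fingers close. It gives the time, the measured TCP pose, the force, the opening and the grip force at its end, in the units of the state.
- read_state(): the state, without advancing time (a new reading comes with each control period).
- get_image(name): name is "scene" or "top" or "wrist"; returns (picture, depth): 400x640x3 uint8, red, green, blue; 400x640 float32, mm along the optical axis (not along the pixel's ray), 0 where there is no reading.
- get_calibration(name): a dict with "intrinsics" (3x3 intrinsics, pixels), "dist" ([k1, k2, p1, p2, k3] as OpenCV has them; the pictures are not rectified), "xyz" and "attitude" of the camera in the world. Camera axes: x right, y down, z forward; pixel columns grow to the right and rows downward; lengths in mm; the calibration is good to about 2 mm. A picture is of the moment at which its call begins: read the wrist's pose just before it. get_calibration takes no time and is no camera call; for the wrist camera it gives the pose at the moment of the call.
- job_done(): hands the job in; it is judged then, once.
The state is a dict: "clock": time; "joints": joint angles; "joint_vel": joint speeds; "joint_efforts": joint torques, N m; "position": TCP position; "ee_rot": TCP orientation; "contact_force": force on the tool from outside, world axes, zero at the start; "wrist_torque": the same for the moment, N m; "gripper_width": finger opening in mm; "grasp_force": force on a finger pad.
Only numpy, scipy, OpenCV 4.12 (cv2) and the standard library are available. Lean on these libraries where they do the work, as an engineer would, in place of code of your own. Each camera call takes 0.05 s, during which the arm holds its last target. There are 200 camera calls.

## Task

Lift the battery pack off the computer and lay it flat in the middle of the black rubber pad without dropping it. Then, with the big-blade driver, turn both captive screws of the cover clockwise until they are fully tight (heads flush with their collars, against the stop), and put the driver back upright in its wooden holder. Turn the screws only with the driver, not with the fingers, and leave the bottle, screwdriver and mouse where they are.

Things in the scene. Friction and masses are not known exactly. Their poses are not given: they have to be found in the camera images.
- case: The small black desktop computer lying flat, 200 (x) x 250 (y) x 65 mm high, fixed. Origin: centre of its underside; z up. Its top is the service cover, with two grey rails along y (at x = -62 and +62 mm, 10 mm wide, 18 mm high, 215 mm long). Between the rails each screw sits in a grey collar, 44 mm outside, 37 mm inside, 8 mm high above the 65 mm top.
- pack: Black laptop battery pack, 150 (x) x 46 (y) x 24 (z) mm, about 0.25 kg, lying flat across the two rails, over or beside one of the screws. Origin: centre of its underside; x along its length.
- pad: Black rubber pad fixed on the bench, 200 (x) x 150 (y) x 8 mm. Origin: centre of its underside.
- driver: Stubby big-blade driver standing blade-down in the wooden holder. Origin: middle of the blade's lower edge; z up to the handle. Blade 20 (along x) x 4 (y) mm and 14 mm high; round shank 10 mm across up to z = 70 mm; flat-sided handle 52 (x) x 30 (y) mm from z = 70 to 115 mm. About 0.14 kg. The handle's underside rests on the holder.
- holder_mouth (a point): Centre of the top of the wooden holder block (80 x 80 x 80 mm, fixed), at the mouth of its 28 x 28 mm square hole, 74 mm deep; z up. The driver hangs in it by its handle and its tip is then 70 mm below this point.
- bottle: White plastic bottle, 56 mm across, 150 mm high; bystander. Origin: centre of its underside.
- screwdriver: Ordinary screwdriver lying on the bench beyond the computer; bystander. Origin near its middle.
- mouse: Black computer mouse, 105 x 60 x 30 mm; bystander. Origin: centre of its underside.
- screw_left_top (a point): A slotted steel captive screw head, 34 mm across, at the end nearer the robot's left of the cover (62 mm from its centre along the case's +y). This point: centre of the head's top; it sinks with the head but does not turn (axes as the case's). The slot in the head is 23 x 6 mm, 5 mm deep, closed at both ends; its middle is this point.
- screw_left (a joint): Tightness: 0 rad loose, grows clockwise seen from above, tight at its stop at 1.5 rad. The head sinks 4 mm per rad, from 14 mm above the cover to flush with its collar at 8 mm; keep the blade pressed in. About 0.1 N m. Where the slot points differs each time: at 0 rad it lies 1.05 to 2.0 rad anticlockwise from the case's x, less the turn made; see it or feel for it.
- screw_right_top (a point): A slotted steel captive screw head, 34 mm across, at the end nearer the robot's right of the cover (62 mm from its centre along the case's -y). This point: centre of the head's top; it sinks with the head but does not turn (axes as the case's). The slot in the head is 23 x 6 mm, 5 mm deep, closed at both ends; its middle is this point.
- screw_right (a joint): Tightness: 0 rad loose, grows clockwise seen from above, tight at its stop at 1.5 rad. The head sinks 4 mm per rad, from 14 mm above the cover to flush with its collar at 8 mm; keep the blade pressed in. About 0.1 N m. Where the slot points differs each time: at 0 rad it lies 1.05 to 2.0 rad anticlockwise from the case's x, less the turn made; see it or feel for it.

How it is judged (in metres and radians):
On the way, in this order (a step that is already met when the one before it is completed fails the run):
1. the battery pack lies on the pad, let go (horizontal distance between pack and pad below 0.045 m and height (world z) of pack below 0.014 m and angle between pack's own z axis and vertical below 0.1 rad and contact force between the fingers and pack below 0.1 N), for 0.2 s.
2. both screws are tight (value of joint each of screw_left, screw_right above 1.38 rad), for 0.2 s.
At the end, for the whole second after the job is handed in: The pack lies flat at rest on the pad (its centre within 45 mm of the pad's centre), both screws are turned to at least 1.38 rad of their 1.5 rad, and the driver is at rest upright in its holder (tip within 15 mm of the hole's axis and fully lowered) (all of step 2 and horizontal distance between pack and pad below 0.045 m and height (world z) of pack below 0.014 m and angle between pack's own z axis and vertical below 0.1 rad and horizontal distance between driver and holder_mouth below 0.015 m and height (world z) of driver below 0.02 m and angle between driver's own z axis and vertical below 0.12 rad and linear speed of each of pack, driver below 0.02 m/s); the robot touches nothing.
It fails at once if the battery pack is dropped (falls free faster than 0.7 m/s) (contact force between the fingers and pack below 0.01 N and linear speed of pack above 0.7 m/s).
It fails at once if the bottle is pushed from its place (30 mm) (distance of bottle from where it was at the start of the episode above 0.03 m).
It fails at once if the screwdriver is pushed from its place (30 mm) (distance of screwdriver from where it was at the start of the episode above 0.03 m).
It fails at once if the mouse is pushed from its place (30 mm) (distance of mouse from where it was at the start of the episode above 0.03 m).
It fails at once if the fingers push on a screw themselves (contact force between the fingers and screw_left above 3 N or contact force between the fingers and screw_right above 3 N).
It also fails if it takes over 72 s, if anything falls off the work surface, if the arm or the gripper's body presses on something with over 40 N, if the wrist force passes 120 N, or if a joint passes its speed limit or range.

## Working session

There is one attempt and no reset: what is moved stays moved. The work goes in short steps, Python scripts to look and compute and a shell command to move; the robot and the scene stay as the last step left them, time stands still between calls to the robot, and variables do not carry over. Pictures are saved under pics/ and viewed, at most 10 in all, crops included, and the job is handed in when it is done.

```bash
ls; mkdir -p pics; cat > h.py <<'E'
import numpy as np, cv2
from scipy.spatial.transform import Rotation as R
from bench import read_state,get_image,get_calibration
def att(c):
    a=np.array(c["attitude"],float)
    return a if a.shape==(3,3) else R.from_quat(a).as_matrix()
def world(c,uv,depth):
    "uv Nx2, depth N -> Nx3 world"
    K=np.array(c["intrinsics"]);n=cv2.undistortPoints(np.float64(uv).reshape(-1,1,2),K,np.array(c["dist"]))[:,0]
    d=np.asarray(depth,float)
    return (np.c_[n*d[:,None],d])@att(c).T+np.array(c["xyz"])
def onplane(c,uv,z):
    p=world(c,uv,np.ones(len(uv)));o=np.array(c["xyz"]);r=p-o
    return o+r*((z-o[2])/r[:,2])[:,None]
def cloud(c,dep):
    v,u=np.mgrid[0:400,0:640];P=world(c,np.c_[u.ravel(),v.ravel()],dep.ravel()).reshape(400,640,3)
    P[dep==0]=np.nan
    return P
def save(n,im): cv2.imwrite("pics/"+n,im[:,:,::-1])
E
python3 - <<'E'
from h import *
for n in("top","scene"):
    c=get_calibration(n);im,d=get_image(n);print(n,c);save(n+"0.png",im);np.savez("/tmp/%s.npz"%n,im=im,d=d)
print(read_state())
E
```

```text
pics
top {'intrinsics': array([[375.39324894,   0.        , 317.01717654],
       [  0.        , 375.39324894, 208.90949235],
       [  0.        ,   0.        ,   1.        ]]), 'dist': array([-0.019043,  0.      ,  0.      ,  0.      ,  0.      ]), 'xyz': array([549.01602279,  12.63933121, 877.3680468 ]), 'attitude': array([-0.70547056,  0.70713163, -0.04254075,  0.02159694])}
scene {'intrinsics': array([[365.66454304,   0.        , 315.54489458],
       [  0.        , 365.66454304, 201.60398879],
       [  0.        ,   0.        ,   1.        ]]), 'dist': array([0.00743116, 0.        , 0.        , 0.        , 0.        ]), 'xyz': array([1218.86267761,  368.74635548,  768.48201508]), 'attitude': array([ 0.46962809,  0.79492676, -0.33537985, -0.18724651])}
{'clock': 0.1, 'joints': array([-9.81401398e-01,  3.85492895e-01,  6.76775291e-03, -4.45902892e-04,
       -1.19394945e+00, -2.58589462e-01]), 'joint_vel': array([-0.00086513, -0.0013442 ,  0.0019143 ,  0.00190166, -0.00124656,
        0.00205033]), 'joint_efforts': array([-1.70551179e-03, -3.93318558e+01,  1.88927561e+01,  4.19805542e+00,
       -2.60362125e-03,  1.01860715e-05]), 'position': array([ 202.85597289, -590.62927451,  230.32339512]), 'ee_rot': array([-1.64568388e-01,  9.86365207e-01,  9.41228876e-04, -1.97480261e-04]), 'contact_force': array([-0.44285151,  0.02259711,  0.00908255]), 'wrist_torque': array([-0.03892201, -0.00319239, -0.02855181]), 'grasp_force': 0.0, 'gripper_width': 85.41649996740374}
```

View pics/top0.png

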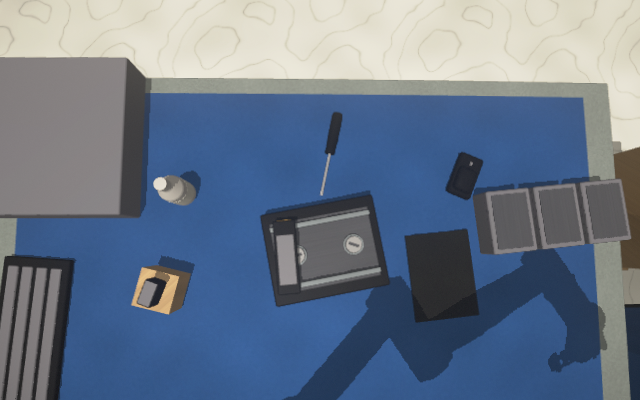

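View pics/scene0.png

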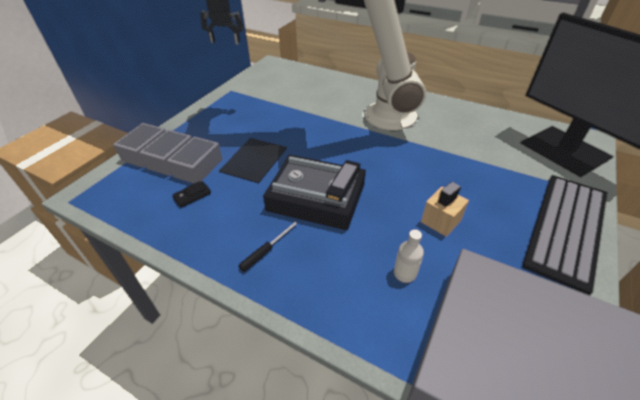

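The top view has +x up and +y left. The case is at about (325,250) with the pack across its left screw at (287,256). The right screw is at (354,244), the pad at (441,275), and the holder with driver at (155,290). The scene view shows the same layout. Next I'll measure by height masks and contours.

```bash
python3 - <<'E'
from h import *
P={};I={}
for n in("top","scene"):
    z=np.load("/tmp/%s.npz"%n);c=get_calibration(n);P[n]=cloud(c,z["d"]);I[n]=z["im"]
T=P["top"];print("bench z",[np.nanmedian(P[n][r][...,2]) for n,r in(("top",np.s_[320:340,200:250]),("scene",np.s_[210:230,200:225]))])
def rect(n,lo,hi,box,name):
    p=P[n].reshape(-1,3);x0,x1,y0,y1=box
    m=(p[:,2]>lo)&(p[:,2]<hi)&(p[:,0]>x0)&(p[:,0]<x1)&(p[:,1]>y0)&(p[:,1]<y1);q=p[m]
    if len(q)<10: print(name,n,"few",len(q));return
    (cx,cy),(w,h),a=cv2.minAreaRect(np.float32(q[:,:2]))
    print(name,n,len(q),"c %.1f %.1f wh %.1f %.1f ang %.1f z %.1f"%(cx,cy,w,h,a,np.median(q[:,2])))
for n in P:
    rect(n,4,20,(250,560,-420,-170),"pad")
    rect(n,55,75,(280,600,-150,180),"casetop")
    rect(n,98,125,(280,620,-180,200),"packtop")
    rect(n,70,92,(250,600,200,500),"holdertop")
    rect(n,112,135,(250,600,250,520),"handle")
    rect(n,15,45,(500,750,-420,-200),"mouse")
    rect(n,100,170,(500,700,280,480),"bottle")
c=get_calibration("top")
for uv in [(287,256),(354,244),(441,275),(152,290),(464,175),(177,190),(270,250)]:
    print(uv,T[uv[1],uv[0]].round(1))
# pad/case by colour, top: dark mask contours
im=I["top"];hsv=cv2.cvtColor(im,cv2.COLOR_RGB2HSV)
m=((hsv[...,2]<75)&(im[...,2].astype(int)-im[...,0]<25)).astype(np.uint8)
m2=np.zeros_like(m);m2[225:325,400:485]=m[225:325,400:485]
k=max(cv2.findContours(m2,0,2)[0],key=cv2.contourArea);b=cv2.boxPoints(cv2.minAreaRect(k))
q=onplane(c,b,8);print("padcolour",q.round(0).tolist(),q.mean(0))
E
```

```text
bench z [np.float64(1.2010118141790826), np.float64(1.760058898309353)]
pad top 5301 c 404.6 -293.1 wh 245.3 310.1 ang 89.8 z 7.7
casetop top 6131 c 529.4 -28.5 wh 187.9 247.8 ang 10.5 z 65.6
packtop top 1671 c 522.8 52.3 wh 151.5 46.0 ang 4.8 z 107.4
holdertop top 1046 c 452.3 325.8 wh 82.0 81.4 ang 76.5 z 80.9
handle top 463 c 452.5 323.9 wh 31.4 52.5 ang 69.2 z 125.7
mouse top 1319 c 638.0 -359.8 wh 85.4 224.9 ang 88.4 z 24.2
bottle top 1777 c 654.3 380.0 wh 199.9 89.7 ang 89.9 z 101.8
pad scene 1671 c 405.2 -295.9 wh 247.2 309.3 ang 90.0 z 8.8
casetop scene 1913 c 529.3 -28.5 wh 187.4 249.9 ang 10.7 z 66.7
packtop scene 670 c 522.5 53.3 wh 153.4 47.3 ang 4.7 z 108.1
holdertop scene 546 c 453.7 324.8 wh 81.1 84.6 ang 75.9 z 80.9
handle scene 223 c 455.6 323.0 wh 29.6 52.0 ang 69.8 z 125.5
mouse scene 749 c 636.7 -375.6 wh 230.1 95.7 ang 10.3 z 25.8
bottle scene 1592 c 655.1 380.1 wh 199.8 89.6 ang 89.9 z 101.9
(287, 256) [522.9  51.1 106.3]
(354, 244) [546.7 -90.2  73.7]
(441, 275) [ 474.1 -299.6    9.9]
(152, 290) [458.4 314.  125.3]
(464, 175) [ 704.7 -354.    30.5]
(177, 190) [658.7 277.9 105. ]
(270, 250) [534.5  89.6  65.2]
padcolour [[565.0, -218.0, 8.0], [582.0, -369.0, 8.0], [383.0, -385.0, 8.0], [368.0, -237.0, 8.0]] [ 474.51469791 -302.03824933    8.        ]
```

```bash
python3 -m creep '{"translation":[[3,6,0],[8,16,0],[13.5,27,0],[16,32,0],[18.5,37,0],[21,42,0],[23.5,47,0],[26,52,0]],"delta_rot":[[0,0,-2],[0,0,-4],[0,0,-6],[0,0,-8],[0,0,-10],[0,0,-12],[0,0,-14.1],[0,0,-14.1]],"hand":[8.5,8.5,8.5,8.5,8.5,8.5,8.5,8.5]}'
python3 -m creep '{"translation":[[2,4,0],[4,8,0],[6,12.3,0],[6,12.3,0],[6,12.3,0],[6,12.3,0]],"delta_rot":[[0,0,0],[0,0,0],[0,0,0],[0,0,0],[0,0,0],[0,0,0]],"hand":[8.5,8.5,8.5,8.5,8.5,8.5]}'
python3 - <<'E'
from h import *
s=read_state();print(s["position"],s["ee_rot"],s["joints"],s["clock"])
c=get_calibration("wrist");im,d=get_image("wrist");save("w1.png",im)
P=cloud(c,d).reshape(-1,3);m=(P[:,2]>99)&(P[:,2]<115)&(abs(P[:,0]-523)<110)&(abs(P[:,1]-52)<60)
print(cv2.minAreaRect(np.float32(P[m][:,:2])),np.median(P[m][:,2]))
E
```

```text
clock: 1.1
position: [427.0, -141.8, 231.3]
ee_rot: [-0.042, 0.999, 0.0, 0.0]
contact_force: [1.6, -1.1, 0.4]
gripper_width: 85.1
grasp_force: 0.0
clock: 1.85
position: [486.0, -21.7, 231.2]
ee_rot: [-0.042, 0.999, -0.0, -0.0]
contact_force: [0.4, -0.9, 0.5]
gripper_width: 84.8
grasp_force: 0.0
[486.0309075  -21.73434075 231.20032793] [-4.16977545e-02  9.99130237e-01 -2.82806282e-05 -2.57984629e-04] [ 2.89935075e-01  1.48024852e-01 -3.20335719e-01 -8.05987399e-05
 -1.10294981e+00 -1.77727534e+00] 1.85
((522.0567626953125, 51.707733154296875), (150.4308319091797, 46.694236755371094), 4.729455947875977) 106.6903146652188
```

View pics/w1.png

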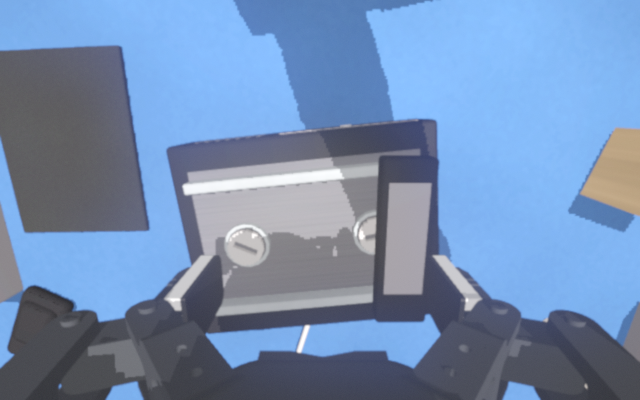

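The wrist view shows the pack at (408,240), the right screw at (247,245) with its slot visible, and the left screw partly hidden at (372,233). The TCP stopped short of the pack, so I'll close the gap, then descend and grip.

```bash
python3 -m creep '{"translation":[[1.8,3.7,0],[3.63,7.36,-2],[3.63,7.36,-6],[3.63,7.36,-10],[3.63,7.36,-12.5],[3.63,7.36,-14],[3.63,7.36,-14.9],[3.63,7.36,-14.9]],"delta_rot":[[0,0,0],[0,0,0],[0,0,0],[0,0,0],[0,0,0],[0,0,0],[0,0,0],[0,0,0]],"hand":[8.5,8.5,8.5,8.5,8.5,8.5,8.5,8.5]}'
python3 -m creep '{"translation":[[0,0,0],[0,0,0],[0,0,0],[0,0,0],[0,0,0],[0,0,0]],"delta_rot":[[0,0,0],[0,0,0],[0,0,0],[0,0,0],[0,0,0],[0,0,0]],"hand":[4,4,4,4,4,4]}'

```

```text
clock: 2.9
position: [523.1, 52.5, 82.4]
ee_rot: [-0.042, 0.999, -0.0, 0.0]
contact_force: [-0.6, 1.4, 0.4]
gripper_width: 85.4
grasp_force: 0.0
clock: 3.65
position: [523.7, 53.0, 83.4]
ee_rot: [-0.043, 0.999, 0.0, 0.001]
contact_force: [-1.6, 0.3, 5.3]
gripper_width: 44.7
grasp_force: 63.1
```

```bash
python3 -m creep '{"translation":[[0,0,1],[0,0,3],[0,0,5],[-0.5,-4,6],[-1,-9,6],[-2,-14,6],[-2.7,-19.5,6],[-3.3,-24.5,6]],"delta_rot":[[0,0,0],[0,0,0],[0,0,0],[0,0,0],[0,0,0],[0,0,0],[0,0,0],[0,0,0]],"hand":[4,4,4,4,4,4,4,4]}'
python3 - <<'E'
from h import *
print(read_state()["position"])
c=get_calibration("top");im,d=get_image("top");P=cloud(c,d)
p=P.reshape(-1,3);m=(p[:,2]>4)&(p[:,2]<20)&(p[:,0]>350)&(p[:,0]<600)&(p[:,1]>-400)&(p[:,1]<-200)
q=p[m];print(len(q))
E
```

```text
clock: 4.65
position: [488.8, -193.8, 142.1]
ee_rot: [-0.042, 0.999, 0.0, -0.001]
contact_force: [1.0, 0.4, -2.4]
gripper_width: 44.8
grasp_force: 62.3
[ 488.79384551 -193.76884395  142.05718838]
1305
```

```bash
python3 -m creep '{"translation":[[-0.6,-5,0],[-1.3,-10,-3],[-1.3,-10.7,-7],[-1.3,-10.7,-10],[-1.3,-10.7,-11.5],[-1.3,-10.7,-12.5],[-1.3,-10.7,-13],[-1.3,-10.7,-13]],"delta_rot":[[0,0,0],[0,0,0],[0,0,0],[0,0,0],[0,0,0],[0,0,0],[0,0,0],[0,0,0]],"hand":[4,4,4,4,4,4,4,4]}'
python3 -m creep '{"translation":[[0,0,-0.1],[0,0,-0.3],[0,0,-0.3]],"delta_rot":[[0,0,0],[0,0,0],[0,0,0]],"hand":[4,4,4]}'
```

```text
clock: 5.7
position: [477.3, -299.2, 12.8]
ee_rot: [-0.043, 0.999, -0.0, 0.0]
contact_force: [-0.6, -0.0, -2.1]
gripper_width: 44.8
grasp_force: 62.8
clock: 6.08
position: [476.9, -299.3, 9.4]
ee_rot: [-0.042, 0.999, -0.0, 0.0]
contact_force: [-0.7, -0.0, -2.6]
gripper_width: 44.9
grasp_force: 62.8
```

```bash
python3 -m creep '{"translation":[[0,0,-0.1],[0,0,-0.15],[0,0,-0.2],[0,0,-0.2]],"delta_rot":[[0,0,0],[0,0,0],[0,0,0],[0,0,0]],"hand":[4,4,4,4]}'
```

```text
clock: 6.58
position: [477.1, -299.4, 8.4]
ee_rot: [-0.042, 0.999, -0.0, 0.0]
contact_force: [-1.6, 1.8, 6.8]
gripper_width: 44.8
grasp_force: 64.0
```

```bash
python3 -m creep '{"translation":[[0,0,0],[0,0,0],[0,0,0],[0,0,0],[0,0,2],[0,0,6],[0,0,12],[0,3,18]],"delta_rot":[[0,0,0],[0,0,0],[0,0,0],[0,0,0],[0,0,0],[0,0,0],[0,0,0],[0,0,0]],"hand":[7.5,7.5,7.5,7.5,7.5,7.5,7.5,7.5]}'
python3 -m creep '{"translation":[[0,5,2],[0,11,2],[0,17,2],[0,22,2],[0,25,2],[0,25,2],[0,25,2]],"delta_rot":[[0,0,0],[0,0,0],[0,0,0],[0,0,0],[0,0,0],[0,0,0],[0,0,0]],"hand":[7.5,7.5,7.5,7.5,7.5,7.5,7.5]}'
python3 - <<'E'
from h import *
s=read_state();print(s["position"])
c=get_calibration("wrist");im,d=get_image("wrist");cv2.imwrite("/tmp/w2.png",im);np.savez("/tmp/w2.npz",im=im,d=d,xyz=c["xyz"],a=c["attitude"])
P=cloud(c,d)
ct=get_calibration("top");it,dt=get_image("top");Q=cloud(ct,dt).reshape(-1,3)
m=(Q[:,2]>24)&(Q[:,2]<45)&(abs(Q[:,0]-475)<100)&(abs(Q[:,1]+302)<60);print("pack",cv2.minAreaRect(np.float32(Q[m][:,:2])),np.median(Q[m][:,2]))
m=(Q[:,2]>4)&(Q[:,2]<16)&(abs(Q[:,0]-475)<120)&(abs(Q[:,1]+302)<90);print("pad",cv2.minAreaRect(np.float32(Q[m][:,:2])))
# find heads: points with z 75..83 in case area between rails
q=P.reshape(-1,3)
for nm,x,y in(("L",518,32.5),("R",540.7,-89.5)):
    m=(np.hypot(q[:,0]-x,q[:,1]-y)<22)
    h=q[m];print(nm,m.sum(),np.percentile(h[:,2],[5,25,50,75,90]).round(1))
    t=h[h[:,2]>76];print(cv2.minEnclosingCircle(np.float32(t[:,:2])),t.mean(0))
# pixel crop
big=cv2.resize(im[180:300,180:440],(780,360),interpolation=cv2.INTER_CUBIC);save("w2.png",big)
E
```

```text
clock: 7.58
position: [476.9, -272.0, 184.9]
ee_rot: [-0.041, 0.999, -0.0, 0.0]
contact_force: [1.1, 0.3, 0.2]
gripper_width: 75.2
grasp_force: 0.0
clock: 8.45
position: [476.8, -21.6, 203.1]
ee_rot: [-0.042, 0.999, -0.0, -0.0]
contact_force: [0.2, -0.2, 0.0]
gripper_width: 75.0
grasp_force: 0.0
[476.78928295 -21.58727384 203.14023047]
pack ((475.9629211425781, -297.0780334472656), (151.5489959716797, 47.63553237915039), 5.151572227478027) 31.63219223439046
pad ((475.25469970703125, -303.29180908203125), (237.34214782714844, 178.44569396972656), 0.3340985178947449)
L 2072 [64.7 70.3 75.1 78.4 79. ]
((524.3182373046875, 31.61599349975586), 17.912967681884766) [523.31798956  31.69172441  78.41723234]
R 1479 [64.7 66.2 72.7 77.8 78.5]
((545.885498046875, -88.89640045166016), 16.794219970703125) [545.1017307  -83.56199691  78.0803294 ]
```

View pics/w2.png

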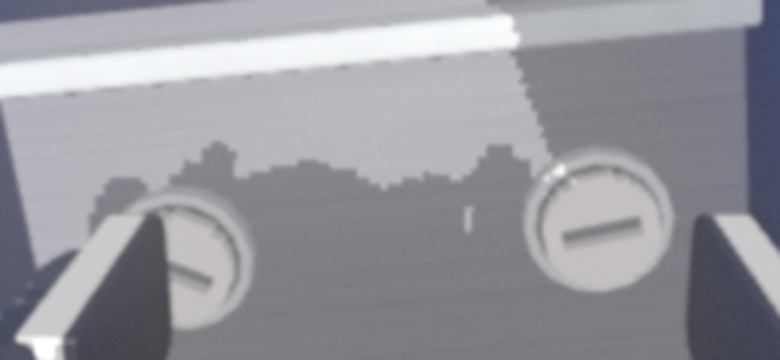

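Left screw in the crop: head at about (603,225), slot running (565,240)-(640,222). The right head at about (190,265) is partly behind a finger. I'll shift towards -y and measure both heads and slots.

```bash
python3 -m creep '{"translation":[[0,-2,1],[0,-5,3],[0,-6,3],[0,-6,3],[0,-6,3]],"delta_rot":[[0,0,0],[0,0,0],[0,0,0],[0,0,0],[0,0,0]],"hand":[8.5,8.5,8.5,8.5,8.5]}'
cat > screws.py <<'E'
from h import *
def measure(im,c,x,y,nm,z=79):
    # project image to top-down plane z by ray casting, 0.25mm grid
    K=np.array(c["intrinsics"]);A=att(c)
    g=np.arange(-24,24.01,.25);X,Y=np.meshgrid(x+g,y+g)
    p=(np.stack([X,Y,np.full_like(X,z)],-1).reshape(-1,3)-np.array(c["xyz"]))@A
    uv=cv2.projectPoints(p,np.zeros(3),np.zeros(3),K,np.array(c["dist"]))[0].reshape(X.shape+(2,)).astype(np.float32)
    o=cv2.remap(im,uv[...,0],uv[...,1],cv2.INTER_LINEAR);gr=cv2.cvtColor(o,cv2.COLOR_RGB2GRAY)
    d=np.hypot(X-x,Y-y);lvl=np.median(gr[d<14])
    m=((gr<lvl*.8)&(d<13)).astype(np.uint8)
    k=[q for q in cv2.findContours(m,0,2)[0] if cv2.contourArea(q)>300]
    out=[]
    for q in k:
        (a,b),(w,h),an=cv2.minAreaRect(q)
        if w<h: w,h,an=h,w,an+90
        out.append((round(x-24+a*.25,1),round(y-24+b*.25,1),round(w*.25,1),round(h*.25,1),round(an%180,1)))
    print(nm,"lvl",lvl,"slot cx,cy,len,wid,ang",out)
    return o
E
python3 - <<'E'
from screws import *
s=read_state();c=get_calibration("wrist");im,d=get_image("wrist");print(s["position"],c["xyz"])
q=cloud(c,d).reshape(-1,3);os=[]
for nm,x,y in(("L",524.3,31.6),("R",545.9,-89.5)):
    t=q[(np.hypot(q[:,0]-x,q[:,1]-y)<21)&(q[:,2]>76.3)];print(nm,len(t),cv2.minEnclosingCircle(np.float32(t[:,:2])),np.median(t[:,2]))
    os.append(measure(im,c,x,y,nm))
z=np.load("/tmp/w2.npz");c2=dict(c,xyz=z["xyz"],attitude=z["a"]);os.append(measure(z["im"],c2,524.3,31.6,"L2"))
save("s.png",cv2.resize(np.hstack(os),(780,260)))
E
```

```text
clock: 9.18
position: [476.4, -81.2, 232.4]
ee_rot: [-0.042, 0.999, 0.0, -0.001]
contact_force: [-0.1, 1.0, 0.5]
gripper_width: 85.2
grasp_force: 0.0
[476.43146503 -81.18312512 232.36129407] [410.55987134 -86.91294527 374.70922249]
L 613 ((523.8638305664062, 31.228687286376953), 17.476764678955078) 78.4275481340481
L lvl 201.0 slot cx,cy,len,wid,ang [(534.2, 27.3, 12.9, 5.7, 45.0), (523.9, 31.0, 21.2, 3.4, 107.7)]
R 834 ((547.5135498046875, -89.970703125), 18.064105987548828) 78.14154468499922
R lvl 203.0 slot cx,cy,len,wid,ang [(546.3, -90.1, 21.5, 3.7, 71.6)]
L2 lvl 193.0 slot cx,cy,len,wid,ang [(523.8, 31.3, 22.0, 3.7, 107.7)]
```

View pics/s.png

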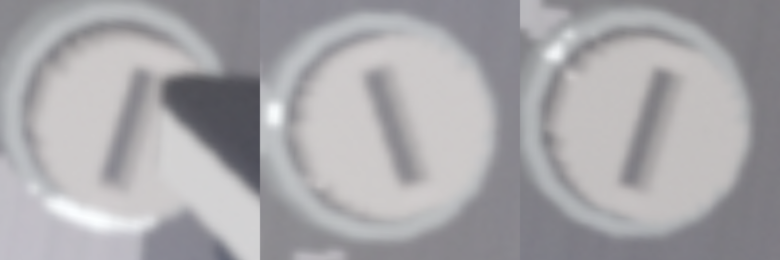

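Slot angles are 107.7° (left) and 71.6° (right) in the world frame, both within the given range. The rows in the crop are +y down, and each slot is centred in its head. Now to the driver.

```bash
python3 -m creep '{"translation":[[0.3,3,0],[1,8,0],[1.5,13,0],[2,18,0],[2.5,23,0],[3,28,0],[3.5,33,0],[4,36,0]],"delta_rot":[[0,0,9],[0,0,19],[0,0,29],[0,0,39],[0,0,49],[0,0,59],[0,0,69],[0,0,79]],"hand":[6,6,6,6,6,6,6,6]}'
python3 -m creep '{"translation":[[0.3,2,0],[0.3,3,0],[0.3,3,0],[0.3,3,0],[0.3,3,0],[0.3,3,0],[0.3,3,0],[0.3,3,0]],"delta_rot":[[0,0,10],[0,0,20],[0,0,30],[0,0,40],[0,0,50],[0,0,60],[0,0,70],[0,0,76]],"hand":[6,6,6,6,6,6,6,6]}'
python3 -m creep '{"translation":[[0,0,0],[0,0,0]],"delta_rot":[[0,0,0],[0,0,0]],"hand":[6,6]}'
cat > drv.py <<'E'
from h import *
s=read_state();c=get_calibration("wrist");im,d=get_image("wrist");x=R.from_quat(s["ee_rot"]).as_matrix()
print(s["position"],"yaw y",np.degrees(np.arctan2(x[1,1],x[0,1])),s["joints"],s["clock"])
q=cloud(c,d).reshape(-1,3);n=np.hypot(q[:,0]-454,q[:,1]-324)<75
for lo,hi in((118,135),(72,90)):
    t=q[n&(q[:,2]>lo)&(q[:,2]<hi)];print(len(t),cv2.minAreaRect(np.float32(t[:,:2])),np.median(t[:,2]))
E
python3 drv.py
```

```text
clock: 10.22
position: [516.3, 281.6, 232.4]
ee_rot: [-0.671, 0.741, 0.0, -0.0]
contact_force: [0.8, -0.2, -0.6]
gripper_width: 60.1
grasp_force: 0.0
clock: 11.22
position: [519.3, 309.3, 232.5]
ee_rot: [0.985, -0.172, -0.0, 0.0]
contact_force: [-0.1, 0.6, 0.2]
gripper_width: 59.5
grasp_force: 0.0
clock: 11.48
position: [519.6, 309.0, 232.9]
ee_rot: [0.985, -0.175, -0.0, 0.0]
contact_force: [0.8, -0.3, -0.4]
gripper_width: 60.0
grasp_force: 0.0
[519.62914544 309.00595417 232.88617902] yaw y -110.1998042994083 [ 8.03966473e-01  3.49223792e-01 -4.19172129e-02 -4.87427214e-05
 -1.18020704e+00  4.14295267e-01] 11.475
2071 ((453.99822998046875, 321.8995666503906), (29.58770179748535, 51.603302001953125), 69.5484390258789) 124.847255529194
4624 ((453.4399108886719, 324.4090576171875), (80.22528839111328, 81.28196716308594), 75.88982391357422) 79.54725008482899
```

```bash
python3 -m creep '{"translation":[[-2.5,0.5,0],[-5.5,1.1,0],[-6.56,1.32,-3],[-6.56,1.32,-7],[-6.56,1.32,-11],[-6.56,1.32,-13.5],[-6.56,1.32,-14.6],[-6.56,1.32,-14.7]],"delta_rot":[[0,0,0],[0,0,-0.3],[0,0,-0.3],[0,0,-0.3],[0,0,-0.3],[0,0,-0.3],[0,0,-0.3],[0,0,-0.3]],"hand":[6,6,6,6,6,6,6,6]}'
python3 -m creep '{"translation":[[0,0,0],[0,0,0],[0,0,0],[0,0,0],[0,0,0],[0,0,0]],"delta_rot":[[0,0,0],[0,0,0],[0,0,0],[0,0,0],[0,0,0],[0,0,0]],"hand":[2,2,2,2,2,2]}'
python3 -c "
from h import *
s=read_state();x=R.from_quat(s['ee_rot']).as_matrix();print(s['position'],np.degrees(np.arctan2(x[1,1],x[0,1])),s['wrist_torque'])"
```

```text
clock: 12.52
position: [454.4, 321.9, 86.0]
ee_rot: [0.984, -0.178, -0.0, 0.0]
contact_force: [-0.1, -0.0, 1.0]
gripper_width: 60.1
grasp_force: 0.0
clock: 13.28
position: [454.9, 322.6, 87.6]
ee_rot: [0.984, -0.177, 0.001, -0.001]
contact_force: [-0.9, -0.5, 6.4]
gripper_width: 29.6
grasp_force: 59.7
[454.92009795 322.56118389  87.57558516] -110.4226199104668 [-0.01014976  0.28697206 -0.06964323]
```

```bash
python3 -m creep '{"translation":[[0,0,1],[0,0,4],[0,0,8],[0,0,12],[0.8,-3,12],[1.8,-8,12],[3,-13,12],[4.2,-18,12]],"delta_rot":[[0,0,0],[0,0,0],[0,0,0],[0,0,0],[0,0,-8],[0,0,-16],[0,0,-24],[0,0,-32]],"hand":[2,2,2,2,2,2,2,2]}'
python3 -m creep '{"translation":[[1.2,-5,0],[2.4,-9,0],[2.8,-11,0],[2.8,-11.1,0],[2.8,-11.1,0]],"delta_rot":[[0,0,-7],[0,0,-14],[0,0,-20],[0,0,-20],[0,0,-20]],"hand":[2,2,2,2,2]}'
python3 -c "
from h import *
s=read_state();x=R.from_quat(s['ee_rot']).as_matrix();print(s['position'],np.degrees(np.arctan2(x[1,1],x[0,1])),s['wrist_torque'],s['joints'])
for n in('wrist','scene','top'):
    c=get_calibration(n);im,d=get_image(n);cv2.imwrite('/tmp/h_%s.png'%n,im)
    if n=='wrist': save('hov.png',im)
    print(n,c['xyz'])
"
```

```text
clock: 14.28
position: [496.0, 140.2, 206.2]
ee_rot: [0.896, -0.444, -0.0, 0.0]
contact_force: [0.5, -0.6, -1.0]
gripper_width: 29.4
grasp_force: 59.4
clock: 14.9
position: [524.0, 31.1, 206.1]
ee_rot: [0.807, -0.591, -0.0, 0.0]
contact_force: [-0.2, -0.4, -1.1]
gripper_width: 29.5
grasp_force: 59.4
[523.96153032  31.12662778 206.09950694] -162.38975359400544 [-0.00665981 -0.01985708  0.01892793] [ 3.68479318e-01  2.35988132e-01 -2.74209223e-01 -4.14773749e-04
 -1.06101372e+00 -6.09201298e-02]
wrist [543.39885088 -31.76044469 348.33116648]
scene [1218.86267761  368.74635548  768.48201508]
top [549.01602279  12.63933121 877.3680468 ]
```

View pics/hov.png

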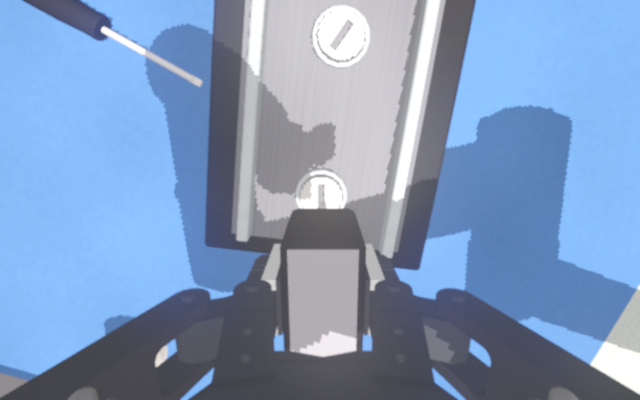

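The hover view shows the left slot at (322,190), standing vertical and in line with the handle at (322,300). The right screw is at (341,36). I'll measure the slots and the handle in this frame for exact alignment.

```bash
python3 - <<'E'
from screws import *
s=read_state();c=get_calibration("wrist");im,d=get_image("wrist");T=R.from_quat(s["ee_rot"]).as_matrix();p=s["position"]
for nm,x,y in(("L",524.9,31.2),("R",547,-90)):
    measure(im,c,x,y,nm)
Q=cloud(c,d).reshape(-1,3)
t=(Q-p)@T
m=(t[:,2]<-28)&(t[:,2]>-48)&(abs(t[:,0])<40)&(abs(t[:,1])<24);h=t[m];print(len(h),np.median(h[:,2]),cv2.minAreaRect(np.float32(h[:,:2])),np.percentile(h[:,0],[.5,99.5]),np.percentile(h[:,1],[.5,99.5]))
q=Q[(np.hypot(Q[:,0]-547,Q[:,1]+90)<21)&(Q[:,2]>76)];print("Rhead",cv2.minEnclosingCircle(np.float32(q[:,:2])),q[:,2].mean())
# slot sides for left by gray profile, across tool y
K=np.array(c["intrinsics"]);u=T[:,1]*[1,1,0];a=T[:,0]*[1,1,0]
for along in(5,8):
    g=np.arange(-10,10.1,1)
    w=np.array([524.9,31.2,79])+a*along+g[:,None]*u
    uv=cv2.projectPoints((w-c["xyz"])@att(c),np.zeros(3),np.zeros(3),K,c["dist"])[0].astype(np.float32).reshape(-1,1,2)
    print(along,[int(v) for v in cv2.remap(cv2.cvtColor(im,6),uv,None,1)[:,0]])
E
```

```text
L lvl 255.0 slot cx,cy,len,wid,ang [(526.1, 34.2, 22.1, 13.9, 121.6)]
R lvl 255.0 slot cx,cy,len,wid,ang []
12070 -37.31253683969457 ((2.699186325073242, -0.1717395782470703), (46.360713958740234, 47.99513626098633), 1.021176815032959) [-18.74882299  25.35419931] [-22.55800721  22.64663559]
Rhead ((547.4998779296875, -90.06906127929688), 18.0401554107666) 78.20730148389954
5 [209, 236, 255, 255, 255, 255, 255, 244, 212, 203, 204, 202, 203, 245, 255, 255, 255, 255, 255, 255, 255]
8 [209, 214, 243, 255, 255, 255, 255, 244, 214, 203, 203, 201, 209, 248, 255, 255, 255, 255, 255, 255, 255]
```

```bash
python3 -m creep '{"translation":[[0.11,-0.05,-1],[0.11,-0.05,-2.5],[0.11,-0.05,-4],[0.11,-0.05,-4.5],[0.11,-0.05,-4.5]],"delta_rot":[[0,0,0],[0,0,0],[0,0,0],[0,0,0],[0,0,0]],"hand":[2,2,2,2,2]}'
python3 -m creep '{"translation":[[0,0,-0.1],[0,0,-0.3],[0,0,-0.5],[0,0,-0.7],[0,0,-0.9],[0,0,-0.9]],"delta_rot":[[0,0,0],[0,0,0],[0,0,0],[0,0,0],[0,0,0],[0,0,0]],"hand":[2,2,2,2,2,2]}'
python3 -c "
from h import *
s=read_state();x=R.from_quat(s['ee_rot']).as_matrix();print(s['position'],np.degrees(np.arctan2(x[1,1],x[0,1])),s['wrist_torque'],s['contact_force'])"
```

```text
clock: 15.72
position: [525.3, 30.2, 160.6]
ee_rot: [0.807, -0.591, -0.0, 0.001]
contact_force: [0.4, -0.5, -0.8]
gripper_width: 29.1
grasp_force: 59.4
clock: 16.48
position: [525.3, 30.3, 152.0]
ee_rot: [0.807, -0.591, -0.0, 0.0]
contact_force: [-0.8, 0.4, -0.9]
gripper_width: 29.4
grasp_force: 59.4
[525.28934684  30.34486388 151.99553358] -162.44374912865572 [-0.02963797 -0.01657057 -0.0507907 ] [-0.82262023  0.43412288 -0.87813042]
```

```bash
python3 -m creep '{"translation":[[0,0,-0.1],[0,0,-0.15],[0,0,-0.2],[0,0,-0.2]],"delta_rot":[[0,0,0],[0,0,0],[0,0,0],[0,0,-3]],"hand":[2,2,2,2]}'
python3 -m creep '{"translation":[[0,0,-0.04],[0,0,-0.1],[0,0,-0.16],[0,0,-0.22],[0,0,-0.22]],"delta_rot":[[0,0,-8],[0,0,-16],[0,0,-24],[0,0,-32],[0,0,-32]],"hand":[2,2,2,2,2]}'
python3 -c "
from h import *
s=read_state();x=R.from_quat(s['ee_rot']).as_matrix();print(s['position'],np.degrees(np.arctan2(x[1,1],x[0,1])),s['wrist_torque'],s['contact_force'])"
```

```text
clock: 16.98
position: [526.1, 30.4, 151.2]
ee_rot: [0.791, -0.612, 0.001, -0.001]
contact_force: [-1.4, -0.2, 4.4]
gripper_width: 29.8
grasp_force: 60.1
clock: 17.6
position: [525.2, 30.3, 149.2]
ee_rot: [-0.592, 0.806, -0.0, -0.0]
contact_force: [-2.2, 1.1, 7.1]
gripper_width: 29.2
grasp_force: 60.4
[525.23721664  30.34033185 149.19535778] 162.5365514433637 [0.20644448 1.17358604 0.02050083] [-2.15827389  1.13446858  7.11839758]
```

```bash
python3 -m creep '{"translation":[[0,0,-0.06],[0,0,-0.12],[0,0,-0.18],[0,0,-0.25],[0,0,-0.3],[0,0,-0.36],[0,0,-0.36]],"delta_rot":[[0,0,-8],[0,0,-16],[0,0,-24],[0,0,-32],[0,0,-40],[0,0,-48],[0,0,-48]],"hand":[2,2,2,2,2,2,2]}'
python3 -m creep '{"translation":[[0,0,0],[0,0,0],[0,0,0]],"delta_rot":[[0,0,-4],[0,0,-8],[0,0,-8]],"hand":[2,2,2]}'
python3 -c "
from h import *
s=read_state();x=R.from_quat(s['ee_rot']).as_matrix();print(s['position'],np.degrees(np.arctan2(x[1,1],x[0,1])),s['wrist_torque'],s['contact_force'])"
```

```text
clock: 18.48
position: [524.5, 30.9, 145.7]
ee_rot: [-0.212, 0.977, 0.0, -0.001]
contact_force: [-5.9, 3.4, 9.7]
gripper_width: 29.4
grasp_force: 60.8
clock: 18.85
position: [524.4, 31.0, 145.3]
ee_rot: [-0.144, 0.99, 0.001, -0.001]
contact_force: [-5.3, 4.2, 8.0]
gripper_width: 29.4
grasp_force: 60.5
[524.3770386   31.03444592 145.2805122 ] 106.53816805992825 [1.35740486 1.9388215  0.06680979] [-5.29895727  4.18528626  7.97810003]
```

```bash
python3 -m creep '{"translation":[[0,0,0],[0,0,0],[0,0,0],[0,0,0]],"delta_rot":[[0,0,-4],[0,0,-8],[0,0,-8],[0,0,-8]],"hand":[2,2,2,2]}'
python3 -c "
from h import *
s=read_state();x=R.from_quat(s['ee_rot']).as_matrix();print(s['position'],np.degrees(np.arctan2(x[1,1],x[0,1])),s['wrist_torque'],s['contact_force'],s['joints'])"
```

```text
clock: 19.35
position: [524.6, 31.3, 145.2]
ee_rot: [-0.075, 0.997, 0.001, -0.001]
contact_force: [-4.9, 4.5, 7.2]
gripper_width: 29.4
grasp_force: 60.4
[524.56202761  31.29029225 145.20399008] 98.63810225512337 [1.66344622 1.85685718 0.35798677] [-4.94305651  4.47795886  7.19144471] [ 0.36766131  0.29976512 -0.35588846 -0.00192056 -0.91585743 -1.78652325]
```

```bash
python3 -m creep '{"translation":[[0,0,0],[0,0,0.2],[0,0,0.8],[0,0,2.5],[0,0,5.5],[0.6,-3,6],[1.3,-7,6],[2,-11,6]],"delta_rot":[[0,0,5],[0,0,8],[0,0,8],[0,0,8],[0,0,14],[0,0,24],[0,0,34],[0,0,44]],"hand":[2,2,2,2,2,2,2,2]}'
python3 -m creep '{"translation":[[0.25,-1.2,0],[0.25,-1.2,0],[0.25,-1.2,0],[0.25,-1.2,0]],"delta_rot":[[0,0,9],[0,0,19],[0,0,19],[0,0,19]],"hand":[2,2,2,2]}'
cat > hov.py <<'E'
from screws import *
import sys
L=np.array([float(v) for v in sys.argv[1:4]])
s=read_state();c=get_calibration("wrist");im,d=get_image("wrist");T=R.from_quat(s["ee_rot"]).as_matrix();p=s["position"]
print(p,np.degrees(np.arctan2(T[1,1],T[0,1])),s["clock"])
K=np.array(c["intrinsics"]);u=T[:,1]*[1,1,0];a=T[:,0]*[1,1,0];print("tool y",u,"tool x",a)
for along in(2,5,8,11,14):
    g=np.arange(-10,10.1,1)
    w=L+a*along+g[:,None]*u
    uv=cv2.projectPoints((w-c["xyz"])@att(c),np.zeros(3),np.zeros(3),K,c["dist"])[0].astype(np.float32).reshape(-1,1,2)
    print(along,[int(v) for v in cv2.remap(cv2.cvtColor(im,cv2.COLOR_RGB2GRAY),uv,None,1)[:,0]])
t=(cloud(c,d).reshape(-1,3)-p)@T
m=(t[:,2]<-30)&(t[:,2]>-45)&(abs(t[:,0])<40)&(abs(t[:,1])<14);h=t[m];print(len(h),np.median(h[:,2]),np.percentile(h[:,0],[.5,99.5]))
save("hov2.png",im)
it,dt=get_image("top");measure(it,get_calibration("top"),524.5,31.5,"Ltop",73)
E
python3 hov.py 547.3 -90.1 79
```

```text
clock: 20.35
position: [545.9, -80.9, 204.9]
ee_rot: [-0.445, 0.895, -0.0, 0.0]
contact_force: [0.3, 1.1, -1.5]
gripper_width: 29.4
grasp_force: 59.6
clock: 20.85
position: [548.0, -91.6, 204.5]
ee_rot: [-0.584, 0.812, -0.0, 0.0]
contact_force: [0.2, -0.4, -1.5]
gripper_width: 29.4
grasp_force: 59.6
[547.99051329 -91.64739503 204.49928244] 161.40055736324948 20.85
tool y [-0.94777148  0.31895008 -0.        ] tool x [-0.31895012 -0.94777149  0.        ]
2 [210, 210, 210, 211, 210, 210, 208, 199, 198, 201, 198, 178, 183, 241, 255, 255, 255, 255, 255, 255, 255]
5 [210, 211, 211, 211, 211, 211, 209, 202, 199, 201, 202, 200, 203, 243, 255, 255, 255, 255, 255, 255, 255]
8 [212, 211, 211, 212, 211, 212, 210, 202, 199, 201, 198, 177, 184, 242, 255, 255, 255, 255, 255, 255, 255]
11 [211, 212, 212, 212, 211, 212, 211, 206, 212, 225, 228, 224, 222, 250, 255, 255, 255, 255, 255, 255, 255]
14 [189, 203, 208, 210, 212, 212, 213, 231, 255, 255, 255, 255, 255, 255, 255, 255, 255, 255, 255, 254, 222]
9304 -37.30357329442451 [-18.59809838  25.6267272 ]
Ltop lvl 100.0 slot cx,cy,len,wid,ang []
```

View pics/hov2.png

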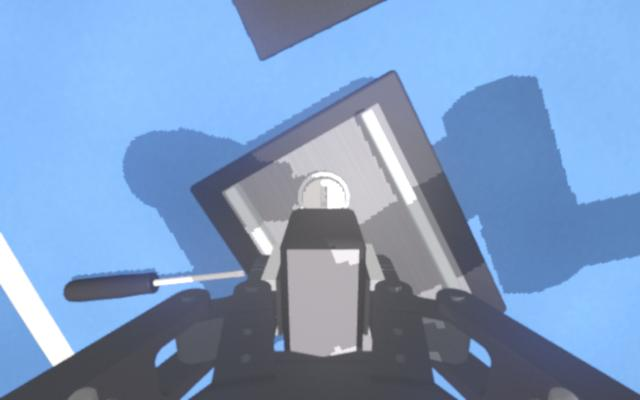

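The hover view shows the right slot at (323,190), vertical and in line with the handle. The correction is under 1 mm. Descending.

```bash
python3 -m creep '{"translation":[[-0.06,0.09,-1],[-0.06,0.09,-2.5],[-0.06,0.09,-3.9],[-0.06,0.09,-4.3],[-0.06,0.09,-4.3]],"delta_rot":[[0,0,0.2],[0,0,0.2],[0,0,0.2],[0,0,0.2],[0,0,0.2]],"hand":[2,2,2,2,2]}'
python3 -m creep '{"translation":[[0,0,-0.1],[0,0,-0.3],[0,0,-0.5],[0,0,-0.7],[0,0,-0.9],[0,0,-0.9]],"delta_rot":[[0,0,0],[0,0,0],[0,0,0],[0,0,0],[0,0,0],[0,0,0]],"hand":[2,2,2,2,2,2]}'
python3 -c "
from h import *
s=read_state();x=R.from_quat(s['ee_rot']).as_matrix();print(s['position'],np.degrees(np.arctan2(x[1,1],x[0,1])),s['wrist_torque'],s['contact_force'])"
```

```text
clock: 21.58
position: [547.3, -90.8, 160.9]
ee_rot: [-0.586, 0.81, 0.0, -0.0]
contact_force: [-0.3, -0.4, -1.4]
gripper_width: 29.5
grasp_force: 59.6
clock: 22.32
position: [547.2, -90.7, 152.2]
ee_rot: [-0.586, 0.81, 0.0, -0.0]
contact_force: [0.6, -0.3, -1.3]
gripper_width: 29.2
grasp_force: 59.6
[547.18752212 -90.74894625 152.19529161] 161.7499560485853 [-0.04904144  0.00195894 -0.05277701] [ 0.61000386 -0.29468767 -1.34688081]
```

In the slot with no force. Pressing and turning.

```bash
python3 -m creep '{"translation":[[0,0,-0.1],[0,0,-0.15],[0,0,-0.2],[0,0,-0.22],[0,0,-0.28],[0,0,-0.34],[0,0,-0.4],[0,0,-0.42]],"delta_rot":[[0,0,0],[0,0,0],[0,0,-3],[0,0,-11],[0,0,-19],[0,0,-27],[0,0,-35],[0,0,-35]],"hand":[2,2,2,2,2,2,2,2]}'
python3 -m creep '{"translation":[[0,0,-0.06],[0,0,-0.12],[0,0,-0.18],[0,0,-0.25],[0,0,-0.3],[0,0,-0.36],[0,0,-0.36],[0,0,-0.36]],"delta_rot":[[0,0,-8],[0,0,-16],[0,0,-24],[0,0,-32],[0,0,-40],[0,0,-48],[0,0,-55],[0,0,-59]],"hand":[2,2,2,2,2,2,2,2]}'
python3 -c "
from h import *
s=read_state();x=R.from_quat(s['ee_rot']).as_matrix();print(s['position'],np.degrees(np.arctan2(x[1,1],x[0,1])),s['wrist_torque'],s['contact_force'])"
```

```text
clock: 23.32
position: [547.5, -90.6, 149.0]
ee_rot: [-0.316, 0.949, -0.0, 0.0]
contact_force: [-0.8, 1.0, 5.4]
gripper_width: 29.4
grasp_force: 60.4
clock: 24.32
position: [547.4, -89.9, 145.3]
ee_rot: [0.192, 0.981, 0.0, 0.0]
contact_force: [-2.0, 3.3, 4.0]
gripper_width: 29.5
grasp_force: 60.5
[547.39400401 -89.94618593 145.31814502] 67.85728053584555 [1.46345546 0.77541384 0.54130942] [-1.96337447  3.28929407  3.95779475]
```

```bash
python3 -m creep '{"translation":[[0,0,0],[0,0,0.2],[0,0,0.8],[0,0,3],[0,0,6],[-0.3,3,6.2],[-0.7,7,6.2],[-1.2,11,6.2]],"delta_rot":[[0,0,5],[0,0,7],[0,0,7],[0,0,8],[0,0,16],[0,0,26],[0,0,36],[0,0,46]],"hand":[2,2,2,2,2,2,2,2]}'
python3 -m creep '{"translation":[[-0.3,3,0],[-0.6,6,0],[-1,9,0],[-1.4,11,0],[-1.4,11,0],[-1.4,11,0],[-1.4,11,0],[-1.4,11,0]],"delta_rot":[[0,0,10],[0,0,20],[0,0,30],[0,0,40],[0,0,50],[0,0,60],[0,0,70],[0,0,80]],"hand":[2,2,2,2,2,2,2,2]}'
python3 -m creep '{"translation":[[0,0,0],[0,0,0]],"delta_rot":[[0,0,4],[0,0,4]],"hand":[2,2]}'
python3 - <<'E'
from screws import *
s=read_state();c=get_calibration("wrist");im,d=get_image("wrist");T=R.from_quat(s["ee_rot"]).as_matrix();p=s["position"]
print(p,np.degrees(np.arctan2(T[1,1],T[0,1])),s["clock"],s["joints"])
q=cloud(c,d).reshape(-1,3);os=[]
for nm,x,y in(("L",524.9,31.2),("R",547.4,-90.1)):
    r=np.hypot(q[:,0]-x,q[:,1]-y);print(nm,"head z",np.median(q[r<12,2]),"cover",np.median(q[(r>26)&(r<34),2]))
    os.append(measure(im,c,x,y,nm,73))
save("s2.png",cv2.resize(np.hstack(os+[cv2.resize(im,(309,193))]),(780,212)))
E
```

```text
clock: 25.32
position: [535.3, 19.6, 207.0]
ee_rot: [-0.208, 0.978, -0.0, 0.0]
contact_force: [0.2, 0.9, -0.7]
gripper_width: 29.0
grasp_force: 59.8
clock: 26.32
position: [521.5, 128.7, 206.8]
ee_rot: [0.788, -0.615, 0.0, 0.0]
contact_force: [-0.4, 0.6, -1.4]
gripper_width: 29.6
grasp_force: 59.8
clock: 26.58
position: [521.4, 128.8, 206.8]
ee_rot: [0.807, -0.59, 0.0, 0.0]
contact_force: [0.1, -1.1, -1.5]
gripper_width: 29.5
grasp_force: 59.8
[521.43445711 128.77409881 206.79353128] -162.31666475146721 26.575 [ 5.44617129e-01  2.55688568e-01 -2.45745075e-01  7.91159415e-04
 -1.06967063e+00 -2.36364845e-01]
L head z 72.2308096559363 cover 65.23558796102247
L lvl 255.0 slot cx,cy,len,wid,ang [(524.4, 32.0, 21.5, 4.8, 22.7)]
R head z nan cover nan
R lvl 0.0 slot cx,cy,len,wid,ang []
  return _methods._mean(a, axis=axis, dtype=dtype,
  ret = ret.dtype.type(ret / rcount)
```

View pics/s2.png

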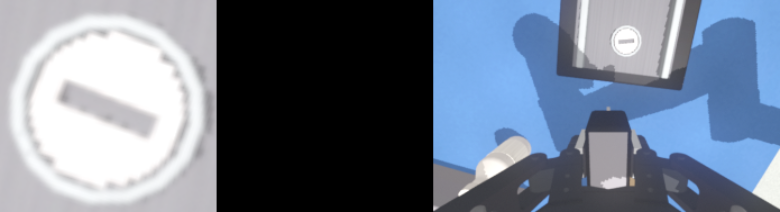

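Left screw is flush with its slot at 22.7°, so it turned 85° (1.48 rad). The right screw is out of the wrist's view, so I'll check it with the top camera.

```bash
python3 - <<'E'
from screws import *
c=get_calibration("top");im,d=get_image("top");q=cloud(c,d).reshape(-1,3)
for nm,x,y in(("L",524.9,31.2),("R",547.4,-90.1)):
    r=np.hypot(q[:,0]-x,q[:,1]-y);print(nm,np.median(q[r<12,2]),np.median(q[(r>26)&(r<34),2]))
    measure(im,c,x,y,nm,73)
E
python3 -m creep '{"translation":[[-1,2.5,0],[-2.2,7,0],[-3.5,11.5,0],[-4.8,15,0],[-5.8,18,0],[-6.4,19.3,0],[-6.7,19.35,0],[-6.7,19.35,0]],"delta_rot":[[0,0,8],[0,0,16],[0,0,24],[0,0,32],[0,0,40],[0,0,48],[0,0,52],[0,0,52]],"hand":[2,2,2,2,2,2,2,2]}'
```

```text
L 72.46623736488345 65.7980962195121
L lvl 181.0 slot cx,cy,len,wid,ang [(523.5, 33.6, 22.7, 6.4, 24.8)]
R 72.47291668176314 65.77285592196733
R lvl 176.0 slot cx,cy,len,wid,ang [(546.5, -88.7, 23.1, 6.3, 170.9)]
clock: 27.68
position: [454.2, 322.9, 206.6]
ee_rot: [0.984, -0.176, 0.0, 0.0]
contact_force: [-0.1, -1.3, -1.6]
gripper_width: 29.3
grasp_force: 59.8
```

```bash
python3 -m creep '{"translation":[[0.05,-0.05,-1],[0.05,-0.05,-3],[0.05,-0.05,-5],[0.05,-0.05,-7],[0.05,-0.05,-9],[0.05,-0.05,-10.5],[0.05,-0.05,-11.5],[0.05,-0.05,-11.5]],"delta_rot":[[0,0,0],[0,0,0],[0,0,0],[0,0,0],[0,0,0],[0,0,0],[0,0,0],[0,0,0]],"hand":[2,2,2,2,2,2,2,2]}'
python3 -m creep '{"translation":[[0,0,-0.2],[0,0,-0.4],[0,0,-0.5],[0,0,-0.5]],"delta_rot":[[0,0,0],[0,0,0],[0,0,0],[0,0,0]],"hand":[2,2,2,2]}'
```

```text
clock: 28.68
position: [454.7, 321.9, 90.9]
ee_rot: [0.984, -0.176, -0.0, 0.001]
contact_force: [0.8, -1.2, -1.3]
gripper_width: 29.2
grasp_force: 59.8
clock: 29.18
position: [455.0, 322.5, 87.6]
ee_rot: [0.984, -0.176, 0.0, -0.0]
contact_force: [-2.4, -1.1, 3.7]
gripper_width: 29.5
grasp_force: 60.6
```

```bash
python3 -m creep '{"translation":[[0,0,0],[0,0,0],[0,0,0],[0,0,1],[0,0,4],[0,0,9],[0,0,13],[1,-4,14]],"delta_rot":[[0,0,0],[0,0,0],[0,0,0],[0,0,0],[0,0,0],[0,0,0],[0,0,0],[0,0,-7]],"hand":[6,6,6,6,6,6,6,6]}'
python3 -m creep '{"translation":[[1.3,-5,0],[2.7,-10,0],[4,-15,0],[5.4,-20,0],[6.7,-25,0],[7.6,-27.4,0],[7.9,-27.4,0],[7.9,-27.4,0]],"delta_rot":[[0,0,-7],[0,0,-14],[0,0,-21],[0,0,-28],[0,0,-35],[0,0,-42],[0,0,-45],[0,0,-45]],"hand":[6,6,6,6,6,6,6,6]}'
python3 - <<'E'
from screws import *
s=read_state();c=get_calibration("wrist");im,d=get_image("wrist");print(s["position"],s["clock"])
q=cloud(c,d).reshape(-1,3);o=[]
for nm,x,y in(("L",524.9,31.2),("R",547.4,-90.1)):
    r=np.hypot(q[:,0]-x,q[:,1]-y);print(nm,"head z",np.median(q[r<12,2]) if (r<12).any() else None)
    o.append(measure(im,c,x,y,nm,73))
c=get_calibration("top");im,d=get_image("top");q=cloud(c,d).reshape(-1,3);n=np.hypot(q[:,0]-454,q[:,1]-324)<75
t=q[n&(q[:,2]>118)&(q[:,2]<140)];print("handle",cv2.minAreaRect(np.float32(t[:,:2])),np.median(t[:,2]))
save("s3.png",cv2.resize(np.hstack(o),(780,390)))
E
```

```text
clock: 30.18
position: [466.1, 284.5, 230.7]
ee_rot: [0.972, -0.235, 0.002, -0.003]
contact_force: [0.7, -1.4, -1.7]
gripper_width: 59.9
grasp_force: 0.0
clock: 31.18
position: [544.0, 7.8, 227.1]
ee_rot: [0.808, -0.59, 0.0, -0.0]
contact_force: [0.1, 0.7, -0.6]
gripper_width: 59.7
grasp_force: 0.0
[543.98456693   7.83098735 227.1004262 ] 31.175
L head z 72.19344703824675
L lvl 199.0 slot cx,cy,len,wid,ang [(525.0, 31.3, 21.9, 4.1, 22.8)]
R head z 72.2295974030053
R lvl 255.0 slot cx,cy,len,wid,ang [(547.1, -90.1, 21.0, 4.1, 171.6)]
handle ((0.0, 0.0), (0.0, 0.0), 0.0) nan
  return _methods._mean(a, axis=axis, dtype=dtype,
  ret = ret.dtype.type(ret / rcount)
```

View pics/s3.png

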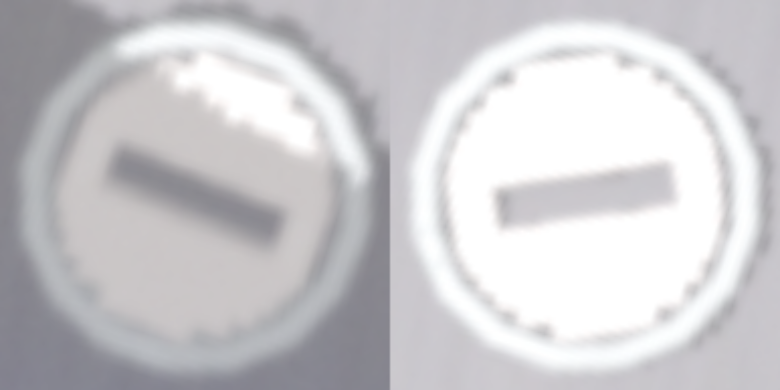

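Left is at 22.8° (turned 85°). Right is at 171.6° (turned about 80°, 1.40 rad), which only just clears 1.38, so I'll tighten it further. First I'll find the handle, which the arm may be hiding from the top camera.

```bash
python3 - <<'E'
from h import *
for k in("scene","top"):
    c=get_calibration(k);im,d=get_image(k);q=cloud(c,d).reshape(-1,3);n=np.hypot(q[:,0]-454,q[:,1]-324)<75
    print(k,n.sum(),np.percentile(q[n,2],[1,50,99]) if n.any() else "")
    t=q[n&(q[:,2]>118)&(q[:,2]<135)]
    if len(t): print("handle",cv2.minAreaRect(np.float32(t[:,:2])),np.median(t[:,2]))
E
python3 -m creep '{"translation":[[-0.7,3,0],[-1.6,8,0],[-2.6,13.5,0],[-2.6,19,0],[-2.6,24.5,0],[-2.6,28,0],[-2.5,30.1,0],[-2.5,30.1,0]],"delta_rot":[[0,0,7],[0,0,14],[0,0,21],[0,0,28],[0,0,35],[0,0,42],[0,0,51.7],[0,0,51.7]],"hand":[6,6,6,6,6,6,6,6]}'
python3 -m creep '{"translation":[[0,0,0],[0,0,0]],"delta_rot":[[0,0,0],[0,0,0]],"hand":[6,6]}'
python3 drv.py
```

```text
scene 2298 [ -0.54541256  44.23432466 127.84412729]
handle ((455.1435546875, 323.8761901855469), (29.415019989013672, 52.06373596191406), 71.23806762695312) 125.85352275557977
top 0 
clock: 32.38
position: [518.3, 311.0, 226.2]
ee_rot: [0.984, -0.177, -0.0, 0.0]
contact_force: [-0.6, 0.3, -0.2]
gripper_width: 59.4
grasp_force: 0.0
clock: 32.62
position: [518.7, 308.5, 226.8]
ee_rot: [0.984, -0.179, -0.0, 0.0]
contact_force: [-0.3, 0.2, 0.5]
gripper_width: 60.0
grasp_force: 0.0
[518.74359248 308.50363202 226.83129006] yaw y -110.63026305221914 [ 8.04485996e-01  3.51394793e-01 -5.42564805e-02 -6.93301433e-07
 -1.16515802e+00  4.06244589e-01] 32.625
2178 ((453.9526062011719, 322.2830505371094), (29.973201751708984, 52.223114013671875), 69.1039810180664) 124.80890893903977
4794 ((453.2772216796875, 324.36846923828125), (80.42410278320312, 81.22682189941406), 75.77498626708984) 79.56977822439936
```

```bash
python3 -m creep '{"translation":[[-2.5,0.5,0],[-5.5,1.1,0],[-6.46,1.38,-3],[-6.46,1.38,-7],[-6.46,1.38,-11],[-6.46,1.38,-13],[-6.46,1.38,-14],[-6.46,1.38,-14.1]],"delta_rot":[[0,0,0],[0,0,0],[0,0,0],[0,0,0],[0,0,0],[0,0,0],[0,0,0],[0,0,0]],"hand":[6,6,6,6,6,6,6,6]}'
python3 -m creep '{"translation":[[0,0,0],[0,0,0],[0,0,0],[0,0,0],[0,0,1],[0,0,4],[0,0,8],[0,0,12]],"delta_rot":[[0,0,0],[0,0,0],[0,0,0],[0,0,0],[0,0,0],[0,0,0],[0,0,0],[0,0,0]],"hand":[2,2,2,2,2,2,2,2]}'
python3 -m creep '{"translation":[[0.7,-3,0],[1.8,-8,0],[3,-13.5,0],[4.2,-19,0],[5.4,-24.5,0],[6.6,-30,0],[7.8,-35.5,0],[8.8,-39,0]],"delta_rot":[[0,0,1],[0,0,3],[0,0,5],[0,0,7],[0,0,9],[0,0,11],[0,0,12],[0,0,12]],"hand":[2,2,2,2,2,2,2,2]}'
python3 -m creep '{"translation":[[0.4,-1.8,0],[0.4,-1.8,0],[0.4,-1.8,0]],"delta_rot":[[0,0,0],[0,0,0],[0,0,0]],"hand":[2,2,2]}'
python3 hov.py 547.3 -90.1 73
```

```text
clock: 33.67
position: [454.4, 322.8, 85.6]
ee_rot: [0.984, -0.179, -0.0, 0.0]
contact_force: [0.0, 1.0, -0.1]
gripper_width: 60.3
grasp_force: 0.0
clock: 34.67
position: [453.7, 322.6, 206.4]
ee_rot: [0.984, -0.178, -0.001, 0.001]
contact_force: [0.9, -0.1, -2.6]
gripper_width: 29.5
grasp_force: 59.3
clock: 35.67
position: [541.7, -69.2, 205.4]
ee_rot: [0.997, -0.075, -0.001, -0.0]
contact_force: [0.9, -0.9, -1.4]
gripper_width: 29.1
grasp_force: 59.5
clock: 36.05
position: [545.9, -84.1, 205.5]
ee_rot: [0.997, -0.074, -0.0, -0.0]
contact_force: [0.1, -0.5, -1.2]
gripper_width: 29.3
grasp_force: 59.5
[545.88082836 -84.09921956 205.4895681 ] -98.49945857727162 36.05
tool y [-0.14780006 -0.98901723 -0.        ] tool x [ 0.98901711 -0.14779991 -0.        ]
2 [255, 255, 255, 255, 255, 255, 255, 245, 224, 216, 215, 212, 222, 249, 255, 255, 255, 255, 255, 255, 255]
5 [255, 255, 255, 255, 255, 255, 255, 242, 210, 200, 203, 207, 218, 248, 255, 255, 255, 255, 255, 255, 255]
8 [255, 255, 255, 255, 255, 255, 255, 230, 177, 161, 162, 178, 217, 250, 255, 255, 255, 255, 255, 255, 255]
11 [255, 245, 236, 237, 234, 223, 213, 194, 177, 174, 175, 192, 211, 227, 235, 235, 234, 227, 220, 218, 219]
14 [201, 211, 215, 217, 218, 218, 218, 218, 220, 220, 220, 220, 219, 219, 218, 218, 218, 217, 215, 210, 195]
9542 -38.05679046008851 [-18.875309    25.43832143]
Ltop lvl 142.0 slot cx,cy,len,wid,ang [(523.6, 40.9, 21.2, 6.8, 0.0), (524.8, 29.7, 25.9, 5.3, 9.2)]
```

```bash
python3 -m creep '{"translation":[[0.2,-0.61,0],[0.2,-0.61,-1.5],[0.2,-0.61,-3.5],[0.2,-0.61,-4.8],[0.2,-0.61,-5.1],[0.2,-0.61,-5.1]],"delta_rot":[[0,0,0],[0,0,0],[0,0,0],[0,0,0],[0,0,0],[0,0,0]],"hand":[2,2,2,2,2,2]}'
python3 -m creep '{"translation":[[0,0,-0.2],[0,0,-0.4],[0,0,-0.6],[0,0,-0.8],[0,0,-0.9],[0,0,-0.9]],"delta_rot":[[0,0,0],[0,0,0],[0,0,0],[0,0,0],[0,0,0],[0,0,0]],"hand":[2,2,2,2,2,2]}'
```

```text
clock: 36.9
position: [548.4, -91.0, 154.6]
ee_rot: [0.997, -0.074, 0.0, 0.0]
contact_force: [-0.4, -0.3, -2.2]
gripper_width: 29.1
grasp_force: 59.5
clock: 37.65
position: [548.3, -90.8, 145.5]
ee_rot: [0.997, -0.074, 0.0, -0.0]
contact_force: [0.7, 1.7, -2.5]
gripper_width: 29.7
grasp_force: 59.5
```

```bash
python3 -m creep '{"translation":[[0,0,-0.1],[0,0,-0.2],[0,0,-0.25],[0,0,-0.3],[0,0,-0.3],[0,0,-0.3],[0,0,-0.3],[0,0,-0.3]],"delta_rot":[[0,0,0],[0,0,-5],[0,0,-10],[0,0,-16],[0,0,-21],[0,0,-24],[0,0,-24],[0,0,-24]],"hand":[2,2,2,2,2,2,2,2]}'
python3 -c "
from h import *
s=read_state();x=R.from_quat(s['ee_rot']).as_matrix();print(np.degrees(np.arctan2(x[1,1],x[0,1])),s['wrist_torque'],s['contact_force'])"
python3 -m creep '{"translation":[[0,0,0],[0,0,0.1],[0,0,0.3],[0,0,0.8],[0,0,2.5],[0,0,5.5],[-0.4,3,6.2],[-1,8,6.2]],"delta_rot":[[0,0,4],[0,0,8],[0,0,8],[0,0,8],[0,0,8],[0,0,8],[0,0,8],[0,0,8]],"hand":[2,2,2,2,2,2,2,2]}'
python3 - <<'E'
from screws import *
s=read_state();c=get_calibration("wrist");im,d=get_image("wrist");T=R.from_quat(s["ee_rot"]).as_matrix();print(s["position"],np.degrees(np.arctan2(T[1,1],T[0,1])))
measure(im,c,547.4,-90.1,"R",73)
c=get_calibration("top");im,d=get_image("top");measure(im,c,547.4,-90.1,"R",73)
E
```

```text
clock: 38.65
position: [549.8, -90.5, 144.5]
ee_rot: [0.961, -0.278, 0.002, -0.0]
contact_force: [0.0, 3.6, 5.7]
gripper_width: 29.0
grasp_force: 60.4
-122.29939352779208 [1.44906925 0.12422628 0.83064428] [0.02919014 3.62626504 5.74938079]
clock: 39.65
position: [538.0, -12.0, 205.3]
ee_rot: [0.977, -0.215, 0.0, 0.001]
contact_force: [1.7, 0.4, -1.9]
gripper_width: 29.3
grasp_force: 64.8
[538.01919708 -12.00902675 205.33296263] -114.86252833750308
R lvl 255.0 slot cx,cy,len,wid,ang [(547.2, -89.9, 21.0, 4.4, 171.2)]
R lvl 85.0 slot cx,cy,len,wid,ang []
```

The blade took 0.83 N m without the slot moving (171.2°), which points to the stop. I'll recheck the initial angle in the stored first pictures.

```bash
python3 - <<'E'
from screws import *
c=get_calibration("top")
z=np.load("/tmp/top.npz");o1=measure(z["im"],c,547.4,-89.5,"R start top",79)
im=cv2.imread("/tmp/h_top.png");measure(im,c,547.4,-89.5,"R hov top",79)
im=cv2.imread("/tmp/h_scene.png");measure(im,get_calibration("scene"),547.4,-89.5,"R scene",79)
z=np.load("/tmp/scene.npz");o2=measure(z["im"],get_calibration("scene"),547.4,-89.5,"R scene0",79)
cw=get_calibration("wrist");im,d=get_image("wrist");o3=measure(im,cw,547.4,-90.1,"R now",73)
q=cloud(cw,d).reshape(-1,3)
def zz(x,y,a,b):
    r=np.hypot(q[:,0]-x,q[:,1]-y);m=(r>a)&(r<b);return np.percentile(q[m,2],[25,50,75]).round(2),m.sum()
print("head",zz(547.4,-90.1,13,16),"collar",zz(547.4,-90.1,19.3,21.5))
save("s4.png",cv2.resize(np.hstack([o1,o2,o3]),(780,260)))
E
```

```text
R start top lvl 178.0 slot cx,cy,len,wid,ang [(546.5, -88.3, 22.9, 6.4, 71.9)]
R hov top lvl 178.0 slot cx,cy,len,wid,ang [(546.5, -88.3, 22.9, 6.4, 71.6)]
R scene lvl 161.0 slot cx,cy,len,wid,ang []
R scene0 lvl 160.0 slot cx,cy,len,wid,ang []
R now lvl 255.0 slot cx,cy,len,wid,ang [(547.3, -90.0, 21.2, 4.4, 171.0)]
head (array([72.13, 72.58, 73.07]), np.int64(424)) collar (array([72.01, 72.47, 73.01]), np.int64(417))
```

View pics/s4.png

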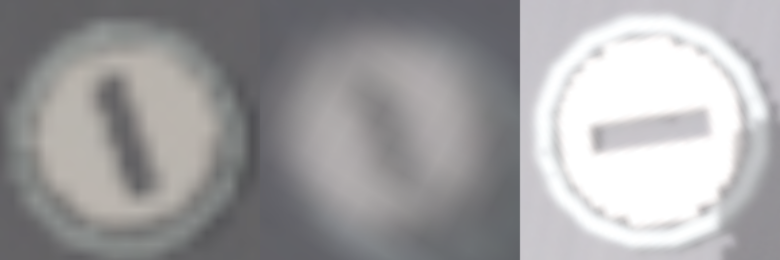

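The start angle of 71.7° is confirmed. The right screw turned about 80.7° (≈1.41 rad, above 1.38), is flush with its collar, and didn't move under 0.83 N m, so it is against its stop. Returning the driver.

```bash
python3 -m creep '{"translation":[[-0.8,3,0.2],[-1.9,8,0.2],[-3.3,13.5,0.2],[-4.7,19,0.2],[-6.1,24.5,0.2],[-7.4,29.5,0.2],[-8.1,32.5,0.2],[-8.3,33,0.2]],"delta_rot":[[0,0,1],[0,0,2],[0,0,3],[0,0,4.4],[0,0,4.4],[0,0,4.4],[0,0,4.4],[0,0,4.4]],"hand":[2,2,2,2,2,2,2,2]}'
python3 -m creep '{"translation":[[0,0,0],[0,0,0]],"delta_rot":[[0,0,0],[0,0,0]],"hand":[2,2]}'
python3 - <<'E'
from h import *
s=read_state();c=get_calibration("wrist");im,d=get_image("wrist");T=R.from_quat(s["ee_rot"]).as_matrix();p=s["position"];print(p,np.degrees(np.arctan2(T[1,1],T[0,1])))
t=(cloud(c,d).reshape(-1,3)-p)@T
h=t[(t[:,2]<-35)&(t[:,2]>-42)&(t[:,0]>-20)&(t[:,0]<40)&(abs(t[:,1])<20)];print(len(h),np.median(h[:,2]),cv2.minAreaRect(np.float32(h[:,:2])))
E
```

```text
clock: 40.8
position: [455.2, 319.4, 206.1]
ee_rot: [0.985, -0.175, -0.0, 0.001]
contact_force: [-1.0, 0.4, -0.8]
gripper_width: 29.5
grasp_force: 64.7
clock: 41.05
position: [455.6, 317.5, 206.6]
ee_rot: [0.984, -0.176, -0.0, 0.0]
contact_force: [-0.2, -0.1, -1.5]
gripper_width: 29.5
grasp_force: 64.7
[455.60028794 317.52703491 206.55221867] -110.26173624181848
10296 -37.96923070752635 ((2.822446823120117, 0.0823822021484375), (39.93617630004883, 45.55816650390625), 89.3316879272461)
```

```bash
python3 -m creep '{"translation":[[-0.09,0.49,0],[-0.09,0.49,-2],[-0.09,0.49,-4],[-0.09,0.49,-6],[-0.09,0.49,-8],[-0.09,0.49,-10],[-0.09,0.49,-11.5],[-0.09,0.49,-11.5]],"delta_rot":[[0,0,0],[0,0,0],[0,0,0],[0,0,0],[0,0,0],[0,0,0],[0,0,0],[0,0,0]],"hand":[2,2,2,2,2,2,2,2]}'
python3 -m creep '{"translation":[[0,0,-0.2],[0,0,-0.4],[0,0,-0.5],[0,0,-0.55],[0,0,-0.55]],"delta_rot":[[0,0,0],[0,0,0],[0,0,0],[0,0,0],[0,0,0]],"hand":[2,2,2,2,2]}'
```

```text
clock: 42.1
position: [453.9, 323.3, 90.6]
ee_rot: [0.985, -0.175, -0.001, 0.001]
contact_force: [-0.0, 0.3, -0.0]
gripper_width: 29.3
grasp_force: 64.8
clock: 42.72
position: [454.5, 324.0, 86.9]
ee_rot: [0.985, -0.175, 0.0, -0.0]
contact_force: [-1.2, -0.9, 4.2]
gripper_width: 29.7
grasp_force: 65.4
```

Seated, with 4 N of contact. I'll release, lift clear and verify.

```bash
python3 -m creep '{"translation":[[0,0,0],[0,0,0],[0,0,0],[0,0,1],[0,0,4],[0,0,9],[0,0,13],[0,0,14]],"delta_rot":[[0,0,0],[0,0,0],[0,0,0],[0,0,0],[0,0,0],[0,0,0],[0,0,0],[0,0,0]],"hand":[6,6,6,6,6,6,6,6]}'
python3 -m creep '{"translation":[[2,-0.5,0],[5,-1,0],[6.5,-1.4,0],[6.5,-1.4,0],[6.5,-1.4,0]],"delta_rot":[[0,0,0],[0,0,0],[0,0,0],[0,0,0],[0,0,0]],"hand":[6,6,6,6,6]}'
python3 drv.py
python3 - <<'E'
from screws import *
c=get_calibration("top");im,d=get_image("top");Q=cloud(c,d).reshape(-1,3)
m=(Q[:,2]>24)&(Q[:,2]<45)&(abs(Q[:,0]-475)<100)&(abs(Q[:,1]+302)<60)
if m.any(): print("pack",cv2.minAreaRect(np.float32(Q[m][:,:2])),np.median(Q[m][:,2]))
for nm,x,y in(("L",524.9,32.5),("R",547.4,-89)): measure(im,c,x,y,nm,73)
E
```

```text
clock: 43.72
position: [455.4, 324.9, 230.2]
ee_rot: [0.985, -0.175, 0.002, -0.003]
contact_force: [0.1, 1.2, -0.5]
gripper_width: 60.0
grasp_force: 0.0
clock: 44.35
position: [518.8, 309.6, 225.4]
ee_rot: [0.985, -0.175, -0.001, 0.001]
contact_force: [0.3, 1.0, -0.5]
gripper_width: 60.0
grasp_force: 0.0
[518.81836385 309.59863345 225.43767514] yaw y -110.15856187182045 [ 8.05541690e-01  3.54207487e-01 -5.34999608e-02 -3.30744327e-04
 -1.16462875e+00  4.13551690e-01] 44.35
2190 ((454.437744140625, 323.4665222167969), (29.76582145690918, 51.50019836425781), 69.57019805908203) 124.7946377217139
4847 ((453.478271484375, 324.5008850097656), (80.34147644042969, 81.0550765991211), 75.98662567138672) 79.56915528528395
pack ((475.744873046875, -296.5519714355469), (151.48594665527344, 47.25514602661133), 5.805547714233398) 31.55202809872941
L lvl 184.0 slot cx,cy,len,wid,ang [(523.5, 33.6, 22.8, 6.7, 25.2)]
R lvl 178.0 slot cx,cy,len,wid,ang [(546.5, -88.6, 23.2, 6.5, 171.0)]
```

```bash
python3 -c "
from bench import job_done
print(job_done())"
```

```text
the job is handed in; nothing more can be done
None
```

Job handed in at about 44 s of 72, verdict not shown: the pack lies flat within about 7 mm of the pad's centre, the driver is upright in its holder, and both screws look flush, measured at about 1.44–1.48 rad (left) and 1.41 rad (right, the closer to the 1.38 limit).

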